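Clamp the fog machine's outlet

TASK

Pick up the loose worm-drive band clamp and push it down over the fog machine's upright barbed outlet, with its screw housing between the two small cheeks, until it sits fully home on the seat. Then turn its upright key clockwise until the band is snug: stop once you feel it clearly bind, do not wrench it tight, and let go. Do not ram the clamp onto the seat, and leave the other props where they are.

Things in the scene. Friction and masses are not known exactly. Their poses are not given: they have to be found in the camera images.
- band: The loose steel band clamp (about 0.3 kg), lying flat on the table, key up. Its ring is 52 mm outside, 46 mm inside, 30 mm high, smooth outside and fit to be gripped across the outside, square to the housing. Origin: on the ring's axis at the underside. z: up along the axis; x: from the axis towards the worm housing.
- nut: Nut inside the clamp's worm housing (hidden), with the pressing shoe it carries. Housing: steel block on the ring's side, 26 (band's x) by 24 (y) by 30 mm high, centre 42 mm from the ring's axis. Origin: as found 38 mm from the ring's axis, at the underside; axes as the band. The key drives nut and shoe inwards, 9 mm per rad. The slack before the shoe meets the stub varies and cannot be seen.
- key_grip (a point): The middle of the key's upright flat wing, on the key's axis: 55 mm above the clamp's underside, above the housing's centre. The wing is 34 mm long (the point's x), 10 mm thick (y) and 26 mm high (from 38 to 64 mm above the underside). As found, the wing lies along the band's x; z is up.
- key (a joint): Key angle, rad: 0 as found, grows clockwise seen from above, ends at 2.5. Slack it takes about 0.13 N m while turning, less held still. At some angle from 0.25 to 1.4 the shoe meets the stub; from there the moment climbs by 0.009 N m per N of press, about 0.1 N m for every 0.04 rad. Snug: 0.25 to 0.4 N m; 0.7 N m (80 N) bends the stub. Let go, it springs back a little and then stays.
- seat_mid (a point): Centre of the round steel seat (60 mm across, 112 mm above the table) on top of the fog machine, from which the stub rises: here the ring's underside ends up, with the band's origin on this point and the band's x along this x. z: up the stub.
- stub: The brass split outlet stub, upright, 43 mm diameter, 28 mm high, coned at the top to 33 mm. Origin and axes as seat_mid. Two springy barbs, 60 degrees either side of +x, stand out to 25 mm from the axis, 18 mm above the seat: the ring catches on them and must be pushed past with 5 to 10 N more than its weight, then slides with some drag; let go, they push the clamp 1 to 2 mm towards +x.
- seat: The round steel seat plate under the stub; origin at its top, as seat_mid. It is solid; the clamp should not be pressed on it with more than about 25 N.
- machine: Grey fog machine, 200 (x) by 160 mm (y), top 102 mm above the table, fixed. Origin at its underside below the stub, axes as seat_mid. Two steel cheeks, inner faces at y = 14.5 and -14.5 mm, 34 to 50 mm from the stub's axis along +x, stand 14 mm higher than the seat: the housing goes down between them and they keep the clamp from turning.
- bell: Chrome desk bell, 84 mm across, 57 mm high; bystander.
- pen: Black fountain pen, 136 mm long, lying; bystander.
- ashtray: Amber glass ashtray, 116 mm across, 32 mm high; bystander.
- tape: Roll of black tape, 104 mm across, 48 mm high; bystander.
- torch: Black torch, 142 mm long, 43 mm thick, lying; bystander.
Not all that is in view belongs to the job. What is shaped like the band but pink or yellow is not meant.

How it is judged:
On the way, in this order (a step that is already met when the one before it is completed fails the run):
1. the clamp sits fully home on the seat, housing between the cheeks, not yet tightened (z of band in the frame of seat_mid below 0.0025 m and horizontal distance between band and seat_mid below 0.005 m and angle between the z axis of band and the z axis of seat_mid, either way round below 0.06 rad and angle between the x axis of band and the x axis of seat_mid, either way round below 0.2 rad and x of key_grip in the frame of seat_mid above 0.03 m and contact force between nut and stub below 7 N), for 0.2 s.
2. the key is turned until the band is snug on the stub (z of band in the frame of seat_mid below 0.0025 m and horizontal distance between band and seat_mid below 0.005 m and angle between the z axis of band and the z axis of seat_mid, either way round below 0.06 rad and angle between the x axis of band and the x axis of seat_mid, either way round below 0.2 rad and x of key_grip in the frame of seat_mid above 0.03 m and contact force between nut and stub above 7 N), for 0.2 s.
At the end, for the whole second after the job is handed in: The clamp is at rest on the seat: underside within 2.5 mm of it, axis within 5 mm of the stub's and within 0.06 rad of parallel, housing between the cheeks; the housing's shoe presses on the stub with 7 to 80 N (all of step 2 and contact force between nut and stub below 80 N and linear speed of band below 0.01 m/s); the robot touches nothing.
It fails at once if the key is wrenched so tight that the shoe presses on the stub with more than 80 N (contact force between nut and stub above 80 N).
It fails at once if the clamp is rammed onto the seat with more than 50 N (contact force between band and seat above 50 N).
It fails at once if the bell, pen, ashtray, tape or torch is pushed more than 30 mm from its place (distance of any of bell, pen, ashtray, tape, torch from where it was at the start of the episode above 0.03 m).
It also fails if it takes over 64 s, if anything falls off the work surface, if the arm or the gripper's body presses on something with over 40 N, if the wrist force passes 120 N, or if a joint passes its speed limit or range.

ROBOT

A 7-joint arm with a two-finger parallel gripper is mounted at the origin on the work surface. World frame = base frame: x ahead of the robot, y to its left, z up, the work surface at z = 0. Lengths are in m, angles in rad, forces in N, time in s.
With the tool pointing down it reaches from about 0.4 to 0.875 m from the base axis. Payload 6.5 kg.
Tool frame: the origin (TCP) lies at the very end of the fingers, on their centre line; the grasp point (between the pads) lies 19 mm behind it; z points along the fingers, y is the line along which they close (so a half turn about z gives the same grasp; the last joint's range is limited). The gripper opens to 85 mm and grips with 20 to 120 N. Pads are 22 mm wide; open, the fingers measure 114 mm over their backs; the gripper's body (76 mm by 85 mm) begins 54 mm behind the grasp point. The pads swing forward as they close: fully open they stand 13 mm farther back than shut.
Start: joints at [1.258, 0.536, -0.004, 1.538, 0.003, 1.067, -0.071], TCP at [0.159, -0.63, 0.2] pointing down, gripper open.
Joint ranges: [-2.7, 2.7], [-0.37, 2.16], [-1.27, 1.26], [0.24, 2.4], [-1.31, 4.45], [0.19, 1.91], [-2.76, 2.76]. Speed limits (rad/s): [2.39, 2.39, 3.14, 3.14, 3.14, 3.14, 3.14].

INTERFACE

Orientations are given as a 3x3 rotation matrix whose columns are the frame's x, y, z axes.
In Python, from bench import robot, imaging, close_job gives the robot as it stands.
- The arm moves only by the tool move_arm, never from a script. Its argument "rows" is a list of rows, each a list of 3 entries, a list of its own where there are three numbers: the opening, from 0 (shut) to 1 (fully open), then the shift along the tool's x, y, z in mm, then the turn about the tool's z in degrees. A call has 1 to 8 rows; each row is the pose to reach, as a shift and turn from the pose commanded when the call began, along the tool's axes at that moment; what a row does not reach only later rows make up. A row lasts 1/8 s, in which the tool goes at most 62.5 mm and 10.7 degrees, less where a joint would pass 70% of its speed; a pose out of reach is approached as far as the arm can. A call with a gripper value outside its range is refused whole. The fingers move at their own pace and stop on an object; "force" is the grip in N (left out, the last holds). Time passes only in rows, so rows that repeat a pose let the fingers close. It gives the time, the measured TCP pose, the force and the opening at its end, in the units of the state.
- robot.sense(): the state, without advancing time (a new reading comes with each control period).
- imaging.snapshot(name): name is "scene" or "side" or "wrist"; returns a dict with "pixels" (384x512x3 uint8, red, green, blue), "depth" (384x512 float32, m along the optical axis (not along the pixel's ray), 0 where there is no reading), "fx", "fy", "cx", "cy" (pixels), "eye" and "attitude" of the camera in the world. Camera axes: x right, y down, z forward; pixel columns grow to the right and rows downward; lengths in m; the calibration is good to about 2 mm. A picture is of the moment at which its call begins.
- close_job(): hands the job in, once; it reports no verdict.
The state is a dict: "time_s": time; "joint_positions": joint angles; "qd": joint speeds; "joint_torque": joint torques, N m; "position": TCP position; "tool_rot": TCP orientation; "wrist_force": force on the tool from outside, world axes, zero at the start; "torque": the same for the moment, N m; "finger_gap": finger opening in m.
Only numpy, scipy, OpenCV 4.12 (cv2) and the standard library are available. Lean on these libraries where they do the work, as an engineer would, in place of code of your own. Each camera call takes 0.05 s, during which the arm holds its last target. There are 200 camera calls.

## Working session

There is one attempt and no reset: what is moved stays moved. The work goes in short steps, Python scripts to look and compute and a tool call to move; the robot and the scene stay as the last step left them, time stands still between calls to the robot, and variables do not carry over. Pictures are saved under pics/ and viewed, on a budget of 10 in all, crops included, one or two more only if the job needs it, and the job is handed in when it is done.

Besides the shell and the picture viewer there is one more tool, called after ">>>" by a JSON object that holds its "method" and its "body", one argument or row to a line. move_arm: Moves the arm, as the interface text tells. Its arguments: {"type":"object","properties":{"rows":{"type":"array"},"force":{"type":"number"}},"required":["rows"]}

```bash
ls; mkdir -p pics; cat > h.py <<'E'
import numpy as np, cv2
from bench import robot, imaging
def snap(n,f=None):
    s=imaging.snapshot(n)
    if f: cv2.imwrite('pics/'+f,cv2.cvtColor(s['pixels'],cv2.COLOR_RGB2BGR))
    return s
def pts(s):
    v,u=np.mgrid[0:384,0:512]; d=s['depth']
    c=np.stack([(u-s['cx'])/s['fx']*d,(v-s['cy'])/s['fy']*d,d],-1)
    return c@np.array(s['attitude']).T+np.array(s['eye'])
E
python3 - <<'E'
from h import *
a=snap('scene');b=snap('side')
np.savez('a.npz',**a);np.savez('b.npz',**b)
im=np.vstack([a['pixels'],b['pixels']])
cv2.imwrite('pics/1.png',cv2.cvtColor(cv2.resize(a['pixels'],(800,600)),4));cv2.imwrite('pics/2.png',cv2.cvtColor(cv2.resize(b['pixels'],(800,600)),4))
for s in(a,b):print(s['eye'],np.round(s['attitude'],3).tolist(),s['fx'])
E
```

```text
pics
[0.9828365  0.87619981 1.43780101] [[-0.887, 0.369, -0.276], [0.461, 0.712, -0.53], [0.001, -0.598, -0.802]] 500.05101494936343
[ 0.36825056 -0.76286333  0.91382019] [[0.982, -0.137, 0.134], [-0.191, -0.714, 0.673], [0.004, -0.686, -0.727]] 394.3768616819713
```

View pics/1.png

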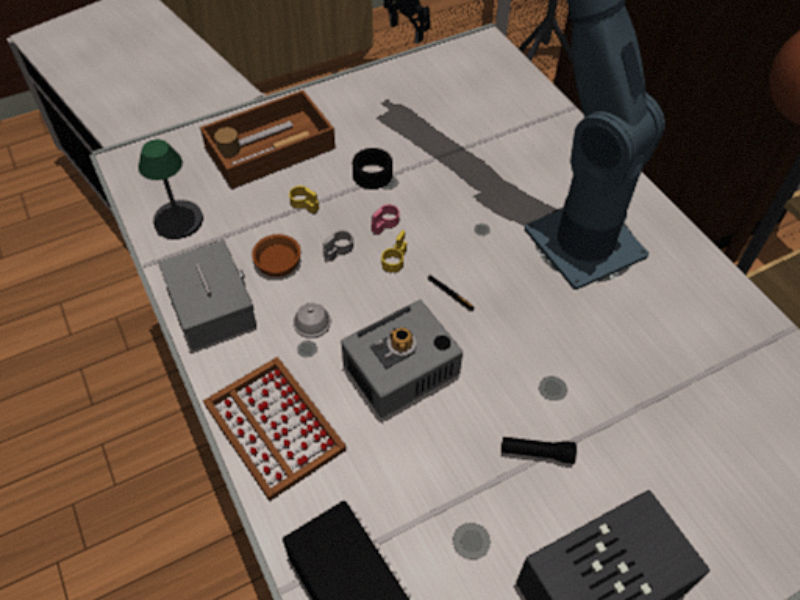

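View pics/2.png

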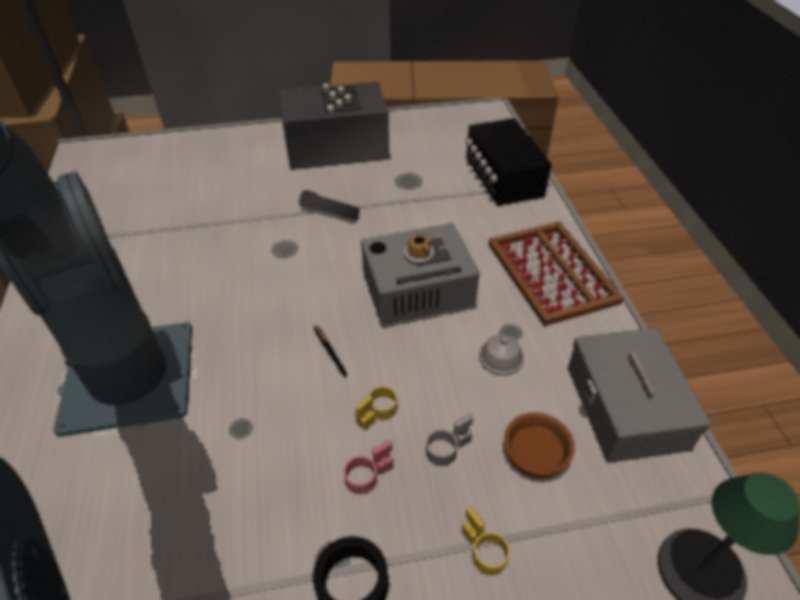

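The images show four ring-shaped clamps. In the side view (800 px scale) they are grey (450,440), pink (368,467), yellow (378,405) and yellow (487,540). Only the grey one is bare steel, so it fits the description. The stub is at (418,245) on the grey machine, and its cheeks are to the right of it, at about (440,245).

```bash
python3 - <<'E'
from h import *
for n in 'ab':
    s=dict(np.load(n+'.npz')); P=pts(s); 
    lo,hi={'a':((195,140),(235,172)),'b':((264,258),(312,300))}[n]
    m=np.zeros((384,512),bool); m[lo[1]:hi[1],lo[0]:hi[0]]=1
    k=m&(P[...,2]>0.012)&(P[...,2]<.09)&(s['depth']>0)
    Q=P[k]; print(n,'band n',len(Q),Q.min(0),Q.max(0))
    for z0,z1 in((.022,.034),(.037,.07)):
        q=Q[(Q[:,2]>z0)&(Q[:,2]<z1)]
        if len(q): print(z0,len(q),q.mean(0).round(4), [ (x.round(4)) for x in cv2.minAreaRect((q[:,:2]*1000).astype(np.float32))[:2] and [np.array(cv2.minAreaRect((q[:,:2]*1000).astype(np.float32))[0]),np.array(cv2.minAreaRect((q[:,:2]*1000).astype(np.float32))[1]),np.array(cv2.minAreaRect((q[:,:2]*1000).astype(np.float32))[2])]])
    # machine top
    lo,hi={'a':((215,190),(300,265)),'b':((228,140),(308,205))}[n]
    m[:]=0; m[lo[1]:hi[1],lo[0]:hi[0]]=1
    q=P[m&(abs(P[...,2]-.102)<.006)&(s['depth']>0)]
    r=cv2.minAreaRect((q[:,:2]*1000).astype(np.float32)); print('top',len(q),np.median(q[:,2]),r)
    px=s['pixels'].astype(int); br=m&(px[...,0]-px[...,2]>50)
    q=P[br]; print('brass',len(q),q.min(0),q.max(0),q.mean(0)); 
    t=q[q[:,2]>.134]; 
    if len(t): print('stubtop',len(t),t.mean(0),cv2.minAreaRect((t[:,:2]*1000).astype(np.float32)))
    hi_=P[m&(P[...,2]>.118)&(P[...,2]<.131)&~br]; print('cheeks',len(hi_)); print((hi_*1000).round()[:60].tolist())
s=dict(np.load('a.npz'));t=dict(np.load('b.npz'))
f=lambda s,x,y,w=80,h=60:cv2.resize(s['pixels'][y:y+h,x:x+w],(400,300),interpolation=3)
im=np.vstack([np.hstack([f(s,180,125),f(t,248,250)]),np.hstack([f(s,215,190),f(t,230,140)])])
cv2.imwrite('pics/3.png',im[...,::-1])
E
```

```text
a band n 172 [ 0.50441886 -0.2859004   0.01207947] [ 0.58527397 -0.22530541  0.0719522 ]
0.022 71 [ 0.5416 -0.2489  0.0276] [array([ 539.9061, -246.5265]), array([79.4008, 56.9115]), np.float64(39.3249)]
0.037 47 [ 0.5701 -0.2394  0.0537] [array([ 567.9713, -240.9844]), array([34.4866, 13.3578]), np.float64(21.9233)]
top 2049 0.10085697566523688 ((568.6153564453125, 118.21485137939453), (199.55838012695312, 163.902587890625), 5.84050989151001)
brass 96 [0.35656685 0.01669031 0.01141002] [0.58784388 0.13891225 0.14644315] [0.56030821 0.11500619 0.1298046 ]
stubtop 65 [0.57010335 0.1185503  0.13814891] ((567.8461303710938, 117.01637268066406), (40.31100845336914, 36.100921630859375), 82.63330841064453)
cheeks 61
[[517.0, 47.0, 119.0], [522.0, 48.0, 118.0], [532.0, 47.0, 118.0], [580.0, 55.0, 120.0], [597.0, 53.0, 118.0], [627.0, 57.0, 121.0], [631.0, 57.0, 118.0], [626.0, 62.0, 121.0], [583.0, 96.0, 130.0], [585.0, 101.0, 128.0], [587.0, 104.0, 127.0], [585.0, 108.0, 131.0], [545.0, 119.0, 119.0], [586.0, 109.0, 128.0], [551.0, 129.0, 130.0], [607.0, 103.0, 128.0], [605.0, 104.0, 128.0
[... 2350 characters left out ...]
0], [541.0, 107.0, 127.0], [544.0, 107.0, 126.0], [580.0, 103.0, 124.0], [598.0, 102.0, 122.0], [601.0, 100.0, 123.0], [604.0, 102.0, 121.0], [607.0, 98.0, 123.0], [610.0, 100.0, 121.0], [541.0, 109.0, 121.0], [543.0, 101.0, 127.0], [572.0, 94.0, 129.0], [575.0, 95.0, 127.0], [580.0, 103.0, 120.0], [597.0, 97.0, 122.0], [601.0, 100.0, 118.0], [603.0, 98.0, 120.0], [607.0, 100.0, 118.0], [543.0, 104.0, 121.0], [569.0, 94.0, 126.0], [572.0, 93.0, 126.0], [576.0, 98.0, 120.0], [543.0, 101.0, 120.0], [545.0, 99.0, 120.0], [549.0, 101.0, 118.0], [570.0, 98.0, 118.0], [569.0, 93.0, 118.0], [607.0, 49.0, 119.0], [577.0, 47.0, 118.0], [553.0, 47.0, 119.0], [525.0, 40.0, 118.0], [507.0, 39.0, 119.0]]
```

View pics/3.png

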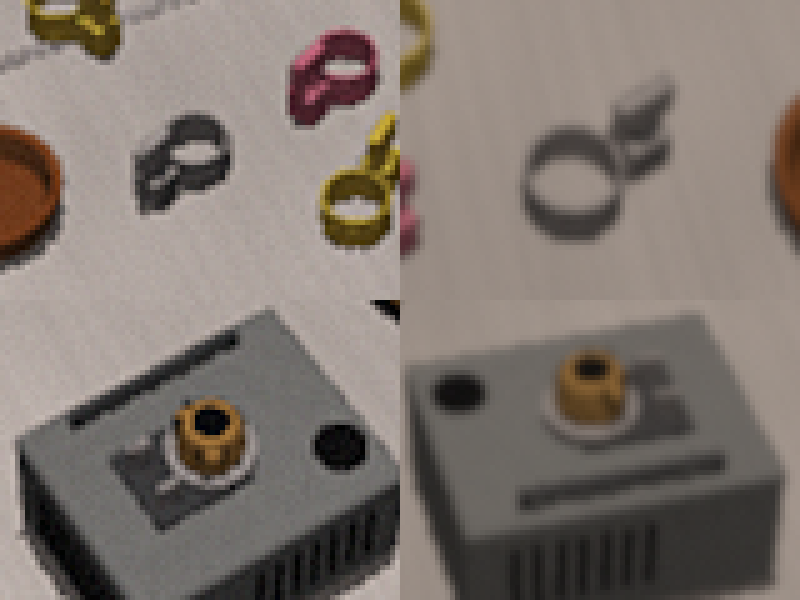

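```bash
python3 - <<'E'
from h import *
s=robot.sense();print(np.round(s['position'],4),np.round(s['tool_rot'],4).tolist(),s['time_s'],s['finger_gap'],s['wrist_force'],s['torque'])
w=snap('wrist');R=np.array(s['tool_rot']);print('cam in tool',R.T@(np.array(w['eye'])-s['position']),(R.T@np.array(w['attitude'])).round(3).tolist(),w['fx'])
print('band view shift tool', R.T@(np.array([.53,-.255,.2])-s['position'])*1000)
E
```

```text
[ 0.1586 -0.6297  0.1991] [[0.9697, 0.2443, -0.0005], [0.2443, -0.9697, 0.0015], [-0.0001, -0.0015, -1.0]] 0.1 0.08540159261130939 [ 0.02615813 -0.69765088 -0.46731524] [ 0.02113606  0.01854416 -0.00569752]
cam in tool [ 0.0742638   0.00135772 -0.17388111] [[-0.0, -0.958, -0.285], [1.0, -0.0, -0.0], [0.0, -0.285, 0.958]] 335.98359146141104
band view shift tool [ 451.69184903 -272.62758855   -0.5236652 ]
```

>>> {"method": "move_arm", "body": {
  "rows": [
    [1,[50,-30,0],0],
    [1,[100,-60,0],0],
    [1,[150,-90,0],0],
    [1,[200,-120,0],0],
    [1,[250,-150,0],-2],
    [1,[300,-180,0],-4],
    [1,[350,-210,0],-6],
    [1,[400,-240,0],-6]
  ]
}}

```text
time_s: 1.15
position: [0.489, -0.2984, 0.1998]
tool_rot: [[0.939, 0.345, -0.0], [0.345, -0.939, -0.0], [-0.0, 0.0, -1.0]]
wrist_force: [1.0, -0.2, 0.4]
finger_gap: 0.0854
```

>>> {"method": "move_arm", "body": {
  "rows": [
    [1,[22,-15,15],0],
    [1,[42,-34,30],0],
    [1,[42,-34,40],0],
    [1,[42,-34,40],0]
  ]
}}

```text
time_s: 1.65
position: [0.5145, -0.2543, 0.159]
tool_rot: [[0.939, 0.343, -0.002], [0.343, -0.939, -0.0], [-0.002, -0.001, -1.0]]
wrist_force: [-0.1, -0.3, 0.3]
finger_gap: 0.0854
```

```bash
python3 - <<'E'
from h import *
s=robot.sense();p=np.array(s['position']);R=np.array(s['tool_rot']);print(p.round(4),R[:,0].round(4),s['time_s'])
w=snap('wrist','w1.png');np.savez('w1.npz',**w);P=pts(w)
T=(P-p)@R*1000
near=(abs(T[...,0])<90)&(abs(T[...,1])<60)&(w['depth']>0)
for a,b in((.02,.034),(.045,.07)):
    q=P[near&(P[...,2]>a)&(P[...,2]<b)]
    if len(q): print(a,len(q),np.median(q,0),cv2.minAreaRect((q[:,:2]*1000).astype(np.float32)))
E
```

```text
[ 0.5145 -0.2543  0.159 ] [ 0.9392  0.3435 -0.002 ] 1.65
0.02 1480 [ 0.52883013 -0.25610013  0.02961376] ((503.5008850097656, -264.42047119140625), (160.52833557128906, 51.83995056152344), 11.527313232421875)
0.045 894 [ 0.55674928 -0.2485929   0.06325605] ((503.3225402832031, -254.59510803222656), (162.14059448242188, 15.569123268127441), 9.378429412841797)
```

View pics/w1.png

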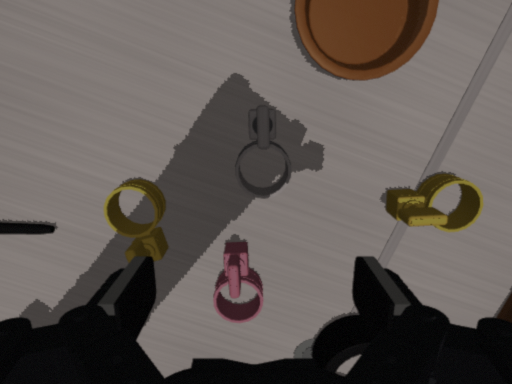

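The grey clamp's ring is at (263,167) with its wing at (263,126), pointing up the image. The pink clamp is at (238,280) and the yellow ones are clear of it.

```bash
cat >> h.py <<'E'
def fit(P,m,z0,z1):
    q=P[m&(P[...,2]>z0)&(P[...,2]<z1)]*1000
    c,d,a=cv2.minAreaRect(q[:,:2].astype(np.float32)); return len(q),np.median(q,0).round(1),np.round(c,1),np.round(d,1),round(a,2)
def circ(q,r=None):
    from scipy.optimize import least_squares
    f=lambda v:np.hypot(q[:,0]-v[0],q[:,1]-v[1])-v[2]
    o=least_squares(f,[*q.mean(0)[:2],.025],loss='soft_l1',f_scale=.002); return o.x
E
python3 - <<'E'
from h import *
w=dict(np.load('w1.npz'));P=pts(w)
s=robot.sense();print(w['eye'],s['position'])
m=np.zeros((384,512),bool);m[98:200,228:300]=1
print('wing',fit(P,m,.058,.07))
q=P[m&(P[...,2]>.056)&(P[...,2]<.07)];print(np.histogram(P[m][:,2],12))
q=q[:,:2];u=np.linalg.svd(q-q.mean(0))[2][0];print('wing dir deg',np.degrees(np.arctan2(u[1],u[0])),q.mean(0))
m[:138]=0
q=P[m&(P[...,2]>.026)&(P[...,2]<.034)];print('ring',len(q),circ(q),fit(P,m,.026,.034))
E
```

```text
[ 0.58498899 -0.2302986   0.33279685] [ 0.51483944 -0.25492437  0.15973012]
wing (530, array([ 566.9, -243.9,   63.4]), array([ 566.4, -244.2]), array([33.5,  9.9]), 22.34)
(array([5746, 1031,  532,    0,    0,    0,    0,    0,    0,    0,    0,
         35]), array([-0.00284252,  0.02512742,  0.05309737,  0.08106732,  0.10903727,
        0.13700722,  0.16497717,  0.19294711,  0.22091706,  0.24888701,
        0.27685696,  0.30482691,  0.33279685]))
wing dir deg -157.8036575962877 [ 0.56686134 -0.24395043]
ring 587 [ 0.52797961 -0.2594969   0.02428507] (587, array([ 525.2, -261.1,   29.8]), array([ 529.7, -258.8]), array([56.1, 50.7]), 20.11)
```

>>> {"method": "move_arm", "body": {
  "rows": [
    [1,[11,9,20],-2],
    [1,[11,9,50],-2],
    [1,[11,9,80],-2],
    [1,[11,9,110],-2],
    [1,[11,9,135],-2],
    [1,[11,9,150],-2],
    [1,[11,9,157],-2],
    [1,[11,9,157],-2]
  ]
}}

```text
time_s: 2.7
position: [0.5293, -0.2585, 0.0032]
tool_rot: [[0.926, 0.377, 0.0], [0.377, -0.926, -0.0], [0.0, 0.0, -1.0]]
wrist_force: [0.3, -0.8, 0.9]
finger_gap: 0.0854
```

>>> {"method": "move_arm", "body": {
  "rows": [
    [0.5,[0,0,0],0],
    [0.5,[0,0,0],0],
    [0.4,[0,0,0],0],
    [0.4,[0,0,0],0],
    [0.4,[0,0,0],0],
    [0.4,[0,0,0],0]
  ],
  "force": 50
}}

```text
time_s: 3.45
position: [0.5292, -0.2581, 0.0029]
tool_rot: [[0.926, 0.377, -0.0], [0.377, -0.926, -0.0], [-0.0, -0.0, -1.0]]
wrist_force: [-1.0, 0.1, -0.5]
finger_gap: 0.034
```

```bash
python3 - <<'E'
from h import *
w=snap('wrist','w2.png')
E
```

```text
(no output)
```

View pics/w2.png

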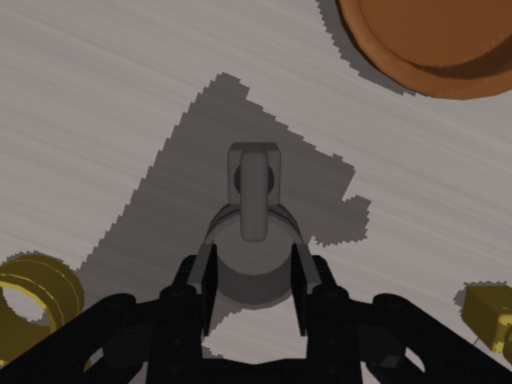

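The fingers (rows 250–335) are closed at 34 mm on the rear of the ring, whose centre is now about (253,255), so the clamp has slipped forward. I'll measure its position again.

```bash
python3 - <<'E'
from h import *
s=robot.sense();p=np.array(s['position']);R=np.array(s['tool_rot'])
w=snap('wrist');P=pts(w);np.savez('w2.npz',**w)
m=np.zeros((384,512),bool);m[140:240,228:282]=1
print('wing',fit(P,m,.056,.07)); c=fit(P,m,.056,.07)[2]/1000
print('wing in tool',(R.T@(np.r_[c,.06]-p)*1000).round(1),s['wrist_force'],s['finger_gap'])
T=(P-p)@R*1000
m[:]=0;m[250:335,185:210]=1;m[250:335,290:325]=1
q=T[m&(P[...,2]>.0)&(P[...,2]<.07)];print('fingers tool',np.percentile(q,[2,25,50,75,98],axis=0).round(1).tolist())
E
```

```text
wing (2436, array([ 568.6, -243.6,   63.5]), array([ 567.3, -244.2]), array([33. ,  9.9]), 21.75)
wing in tool [ 40.6   1.5 -57.2] [-0.39476712  0.31403134  1.02663686] 0.034149072646709196
fingers tool [[-56.5, -27.2, -66.8], [2.6, -17.7, -61.0], [8.7, 18.5, -53.4], [12.3, 22.4, -45.2], [12.8, 30.7, 2.6]]
```

```bash
python3 - <<'E'
from h import *
s=robot.sense();p=np.array(s['position']);R=np.array(s['tool_rot'])
w=dict(np.load('w2.npz'));P=pts(w);T=((P-p)@R*1000).round().astype(int)
for r in (215,230,245,255,265,280,300,320):
    print(r,[(c,*T[r,c]) for c in (190,198,204,209,214,220,256,288,293,297,301,306,314)])
E
```

```text
215 [(190, np.int64(12), np.int64(-34), np.int64(3)), (198, np.int64(12), np.int64(-30), np.int64(3)), (204, np.int64(13), np.int64(-26), np.int64(2)), (209, np.int64(12), np.int64(-23), np.int64(3)), (214, np.int64(13), np.int64(-21), np.int64(2)), (220, np.int64(18), np.int64(-16), np.int64(-12)), (256, np.int64(35), np.int64(2), np.int64(-61)), (288, np.int64(16), np.int64(19), np.int64(-7)), (293, np.int64(12), np.int64(23), np.int64(4)), (297, np.int64(13), np.int64(25), np.int64(2)), (301, np.int64(12), np.int64(28), np.int64(3)), (306, np.int64(12), np.int64(31), np.int64(4)), (314, np.int64(13), np.int64(35), np.int64(2))]
230 [(190, np.int64(3), np.int64(-35), np.int64(3)), (198, np.int64(3), np.int64(-30), np.int64(4)), (204, np.int64(3), np.int64(-27), np.int64(3)), (209, np.int64(13), np.int64(-20), np.int64(-21)), (214, np.int64(15), np.int64(-17), np.int64(-27)), (220, np.int64(15), np.int64(-14), np.int64(-27)), (256, np.int64(29), np.int64(2), np.int64(-60)), (288, np.int64(15), np.int64(18), np.int64(-27)), (293, np.int64(15), np.int64(20), np.int64(-27)), (297, np.i
[... 3408 characters left out ...]
 np.int64(13), np.int64(21), np.int64(-82))]
320 [(190, np.int64(19), np.int64(-15), np.int64(-100)), (198, np.int64(18), np.int64(-13), np.int64(-98)), (204, np.int64(-3), np.int64(-17), np.int64(-69)), (209, np.int64(-7), np.int64(-16), np.int64(-64)), (214, np.int64(-56), np.int64(-23), np.int64(3)), (220, np.int64(-55), np.int64(-19), np.int64(2)), (256, np.int64(-57), np.int64(3), np.int64(4)), (288, np.int64(-55), np.int64(22), np.int64(2)), (293, np.int64(-56), np.int64(26), np.int64(3)), (297, np.int64(-9), np.int64(18), np.int64(-61)), (301, np.int64(-3), np.int64(19), np.int64(-69)), (306, np.int64(-1), np.int64(20), np.int64(-71)), (314, np.int64(18), np.int64(18), np.int64(-98))]
```

```bash
python3 - <<'E'
from h import *
a=snap('scene');b=snap('side')
s=robot.sense();p=np.array(s['position']);R=np.array(s['tool_rot'])
f=lambda s,x,y,w=80,h=90:cv2.resize(s['pixels'][y:y+h,x:x+w],(400,450),interpolation=3)
for c in (a,b):
    A=np.array(c['attitude']);
    for z in (0,40,73):
        v=A.T@(p+[0,0,z/1000]-np.array(c['eye']));print(z,(v[0]/v[2]*c['fx']+c['cx']).round(1),(v[1]/v[2]*c['fy']+c['cy']).round(1))
cv2.imwrite('pics/5.png',np.hstack([f(a,180,95),f(b,250,215)])[...,::-1])
w=dict(np.load('w2.npz'));P=pts(w);T=((P-p)@R*1000).round().astype(int)
print([(r,c,*T[r,c]) for r,c in((340,195),(340,180),(360,230),(365,256),(375,256),(380,256),(375,330),(310,120))])
E
```

```text
0 218.5 156.9
40 217.9 149.8
73 217.4 143.9
0 283.3 287.4
40 284.0 279.3
73 284.7 272.2
[(340, 195, np.int64(18), np.int64(-13), np.int64(-106)), (340, 180, np.int64(18), np.int64(-16), np.int64(-106)), (360, 230, np.int64(11), np.int64(-5), np.int64(-104)), (365, 256, np.int64(12), np.int64(2), np.int64(-107)), (375, 256, np.int64(12), np.int64(2), np.int64(-110)), (380, 256, np.int64(12), np.int64(2), np.int64(-112)), (375, 330, np.int64(18), np.int64(18), np.int64(-116)), (310, 120, np.int64(13), np.int64(-39), np.int64(-86))]
```

View pics/5.png

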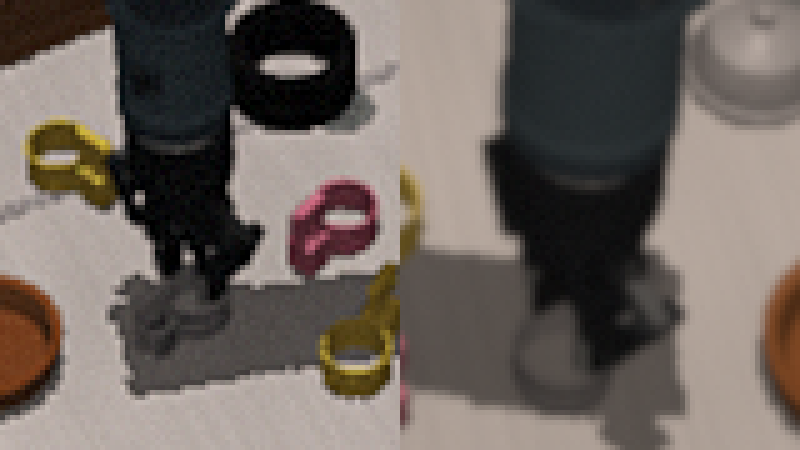

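The fingertips are actually about 38 mm short of the reported TCP. The wrist depth and the outside views agree on this, so the gripper closed above the ring. The clamp hasn't been touched. I'll reopen, shift 3 mm back and go lower in steps.

>>> {"method": "move_arm", "body": {
  "rows": [
    [1,[-3,0,0],0],
    [1,[-3,0,0],0],
    [1,[-3,0,0],0],
    [1,[-3,0,0],0],
    [1,[-3,0,10],0],
    [1,[-3,0,20],0],
    [1,[-3,0,26],0],
    [1,[-3,0,30],0]
  ]
}}

```text
time_s: 4.65
position: [0.5261, -0.2591, -0.0278]
tool_rot: [[0.926, 0.377, -0.001], [0.377, -0.926, 0.0], [-0.001, -0.001, -1.0]]
wrist_force: [0.3, -0.2, -0.2]
finger_gap: 0.0857
```

>>> {"method": "move_arm", "body": {
  "rows": [
    [1,[0,0,4],0],
    [1,[0,0,7],0],
    [0.55,[0,0,7],0],
    [0.55,[0,0,7],0],
    [0.55,[0,0,7],0],
    [0.55,[0,0,7],0],
    [0.55,[0,0,7],0]
  ],
  "force": 50
}}

```text
time_s: 5.52
position: [0.5266, -0.2593, -0.0337]
tool_rot: [[0.926, 0.377, 0.0], [0.377, -0.926, -0.0], [0.0, 0.0, -1.0]]
wrist_force: [-0.4, 0.6, 4.8]
finger_gap: 0.051
```

>>> {"method": "move_arm", "body": {
  "rows": [
    [0.4,[0,0,-1],0],
    [0.4,[0,0,-1],0],
    [0.4,[0,0,-1],0],
    [0.4,[0,0,-6],0],
    [0.4,[0,0,-15],0],
    [0.4,[0,0,-30],0],
    [0.4,[0,0,-40],0],
    [0.4,[0,0,-40],0]
  ],
  "force": 60
}}

```text
time_s: 6.52
position: [0.5273, -0.2597, 0.0072]
tool_rot: [[0.926, 0.377, 0.002], [0.377, -0.926, -0.001], [0.002, 0.002, -1.0]]
wrist_force: [0.2, 0.1, -3.8]
finger_gap: 0.0509
```

```bash
python3 - <<'E'
from h import *
s=robot.sense();p=np.array(s['position']);R=np.array(s['tool_rot']);print(p.round(4),s['finger_gap'],s['wrist_force'],s['torque'])
w=snap('wrist','w3.png');P=pts(w);np.savez('w3.npz',**w);T=(P-p)@R*1000
m=np.zeros((384,512),bool);m[120:260,210:300]=1
q=T[m&(T[...,2]<-85)&(T[...,2]>-110)&(T[...,0]>20)]
print(len(q),np.median(q,0),cv2.minAreaRect(q[:,:2].astype(np.float32)))
print(np.histogram(T[m][:,2],20))
E
```

```text
[ 0.5273 -0.2597  0.0072] 0.05088240051155079 [ 0.19924649  0.08532078 -3.75300301] [-0.04824386  0.11308885  0.02759107]
4058 [ 49.06862305   1.58915308 -96.96344937] ((47.29633331298828, 1.4967646598815918), (25.931949615478516, 10.088667869567871), 0.11792880296707153)
(array([  52,    0,    0,    0,    0,    0,    0,    0, 3923,  186,  114,
        824, 2288,  447,  340,   42,    0,    0,    0, 4384]), array([-173.90913872, -164.73333158, -155.55752445, -146.38171731,
       -137.20591018, -128.03010304, -118.8542959 , -109.67848877,
       -100.50268163,  -91.3268745 ,  -82.15106736,  -72.97526023,
        -63.79945309,  -54.62364596,  -45.44783882,  -36.27203169,
        -27.09622455,  -17.92041742,   -8.74461028,    0.43119686,
          9.60700399]))
```

View pics/w3.png

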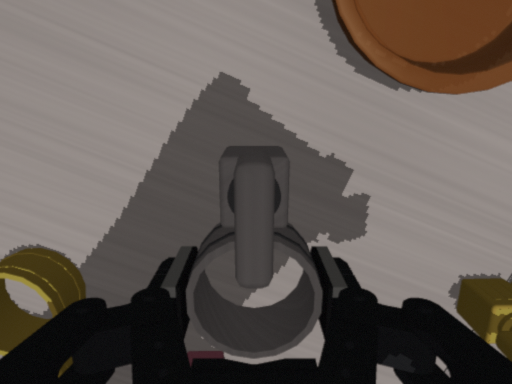

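>>> {"method": "move_arm", "body": {
  "rows": [
    [0.4,[0,0,-50],0],
    [0.4,[0,0,-100],0],
    [0.4,[10,-35,-143],2],
    [0.4,[27,-85,-143],5],
    [0.4,[45,-140,-143],8],
    [0.4,[60,-195,-143],11],
    [0.4,[76,-250,-143],14],
    [0.4,[93,-300,-143],16.5]
  ]
}}

```text
time_s: 7.58
position: [0.4984, 0.0556, 0.1485]
tool_rot: [[0.995, 0.097, -0.001], [0.097, -0.995, -0.0], [-0.001, -0.0, -1.0]]
wrist_force: [0.6, -0.7, -3.1]
finger_gap: 0.0509
```

>>> {"method": "move_arm", "body": {
  "rows": [
    [0.4,[1,-30,0],0],
    [0.4,[2,-53,0],0],
    [0.4,[2,-53,0],0],
    [0.4,[2,-53,0],0]
  ]
}}

```text
time_s: 8.07
position: [0.496, 0.1054, 0.1485]
tool_rot: [[0.995, 0.097, -0.001], [0.097, -0.995, -0.001], [-0.001, 0.001, -1.0]]
wrist_force: [0.0, -0.2, -2.9]
finger_gap: 0.0506
```

```bash
python3 - <<'E'
from h import *
s=robot.sense();p=np.array(s['position']);R=np.array(s['tool_rot']);print(p.round(4),R[:,0],s['finger_gap'],s['wrist_force'],s['torque'])
w=snap('wrist','w4.png');P=pts(w);np.savez('w4.npz',**w,p=p,R=R)
E
```

```text
[0.496  0.1054 0.1485] [ 9.95239465e-01  9.74553244e-02 -9.31540442e-04] 0.05057807261938241 [ 0.04756554 -0.24210275 -2.87065808] [-0.03396255  0.08621071 -0.03929804]
```

View pics/w4.png

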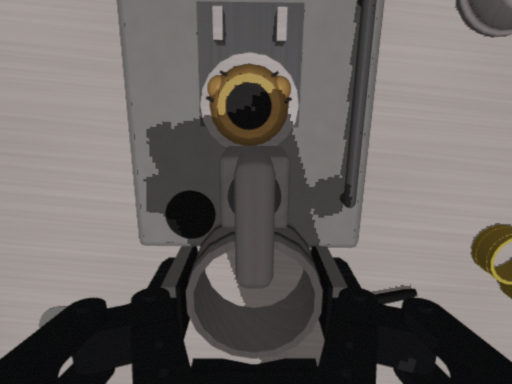

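The stub is centred at (249,105) with barbs at (215,87) and (283,87), and the cheeks are at (218,22) and (282,22). The ring is held cleanly at (255,295), with the housing pointing up the image. Next I'll measure both in the tool frame.

```bash
cat > meas.py <<'E'
from h import *
import sys
w=dict(np.load(sys.argv[1]));p=w['p'];R=w['R'];P=pts(w);T=(P-p)@R*1000;px=w['pixels'].astype(int)
rows=np.arange(384)[:,None]
brass=(px[...,0]-px[...,2]>45)&(rows<150)&(np.arange(512)>150)&(np.arange(512)<350)
z=P[...,2]*1000
q=T[brass&(z>136)];print('stub top',len(q),circ(q/1000)*1000,cv2.minEnclosingCircle(q[:,:2].astype(np.float32)), np.median(z[brass]))
seat=(px.min(-1)>120)&(z>108)&(z<117)&(rows<150)
q=T[seat];print('seat',len(q),cv2.minEnclosingCircle(q[:,:2].astype(np.float32)),np.median(z[seat]))
ch=(z>122)&(z<130)&(rows<60)&~brass
for lo,hi in((200,240),(265,300)):
    k=ch&(np.arange(512)>lo)&(np.arange(512)<hi);q=T[k]
    print('cheek',len(q),np.median(z[k]),cv2.minAreaRect(q[:,:2].astype(np.float32)),q.min(0),q.max(0))
m=(rows>145)&(rows<290)&(np.arange(512)>210)&(np.arange(512)<300)
k=m&(abs(T[...,2]+97)<4);q=T[k];print('wing',cv2.minAreaRect(q[:,:2].astype(np.float32)),np.median(q[:,2]))
m=(rows>220)&(rows<360)&(np.arange(512)>190)&(np.arange(512)<322)
q=T[m&(abs(T[...,2]+63)<2)&(T[...,0]<24)];print('ring top',len(q),circ(q/1000)*1000,q.min(0),q.max(0))
m=(rows>150)&(rows<225)&(np.arange(512)>215)&(np.arange(512)<293)
q=T[m&(abs(T[...,2]+63)<2)];print('housing',cv2.minAreaRect(q[:,:2].astype(np.float32)))
E
python3 meas.py w4.npz
```

```text
stub top 2222 [71.97506527 -2.11969347 15.4283516 ] ((75.50940704345703, -1.8116201162338257), 21.188135147094727) 139.3802551329942
seat 1362 ((70.96746826171875, -1.867978811264038), 29.646461486816406) 111.95094570221367
cheek 359 125.79427784988337 ((112.92951202392578, -18.422592163085938), (16.313270568847656, 5.2108330726623535), 0.5312760472297668) [104.75750459 -21.09975543  20.23920137] [121.10377065 -15.76982587  26.1339597 ]
cheek 344 125.82963616023751 ((112.69857788085938, 15.568632125854492), (16.288461685180664, 5.1482415199279785), 0.6918986439704895) [104.55364807  12.92130357  20.40748637] [120.85266401  18.13681232  26.36333828]
wing ((43.6470947265625, 1.0641582012176514), (33.780677795410156, 10.041006088256836), 0.10904820263385773) -97.03935898516063
ring top 3029 [ 1.7462389   1.10055492 24.01948495] [-25.09819286 -23.04952813 -64.99878988] [ 23.99865051  26.72443464 -61.00116457]
housing ((44.109161376953125, 1.0513277053833008), (24.763944625854492, 24.01624870300293), 0.14773210883140564)
```

>>> {"method": "move_arm", "body": {
  "rows": [
    [0.4,[20,-1,0],0.5],
    [0.4,[45,-2,0],0.5],
    [0.4,[62,-3,0],0.5],
    [0.4,[69,-3,0],0.5],
    [0.4,[69,-3,15],0.5],
    [0.4,[69,-3,28],0.5],
    [0.4,[69,-3,36],0.5],
    [0.4,[69,-3,36],0.5]
  ]
}}

```text
time_s: 9.12
position: [0.5636, 0.1162, 0.1119]
tool_rot: [[0.996, 0.09, -0.002], [0.09, -0.996, -0.001], [-0.002, 0.0, -1.0]]
wrist_force: [0.6, -0.5, -3.1]
finger_gap: 0.0509
```

```bash
python3 - <<'E'
from h import *
s=robot.sense();p=np.array(s['position']);R=np.array(s['tool_rot']);print(p.round(4),R[:,0],s['finger_gap'],s['wrist_force'],s['torque'])
w=snap('wrist','w5.png');np.savez('w5.npz',**w,p=p,R=R)
E
```

```text
[0.5636 0.1162 0.1119] [ 0.99595012  0.08988396 -0.00205922] 0.050939008332773664 [ 0.62089267 -0.53968836 -3.11613515] [-0.00042017  0.12573947 -0.0508447 ]
```

View pics/w5.png

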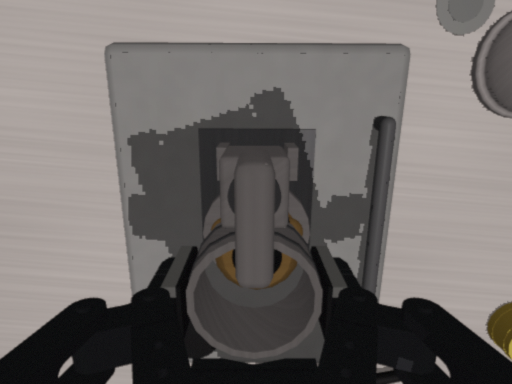

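The housing is lined up between the cheek tops at (223,160) and (292,160), and the brass stub shows inside the ring at (257,260). A quick numeric check of the cheek midline and the stub comes next.

```bash
cat > m2.py <<'E'
from h import *
import sys
w=dict(np.load(sys.argv[1]));p=w['p'];R=w['R'];P=pts(w);T=(P-p)@R*1000;px=w['pixels'].astype(int);z=P[...,2]*1000
r=np.arange(384)[:,None];c=np.arange(512)[None]
for lo,hi in((205,240),(270,310)):
    q=T[(z>123.5)&(z<128.5)&(r<200)&(r>120)&(c>lo)&(c<hi)]
    print('cheek',len(q),cv2.minAreaRect(q[:,:2].astype(np.float32)),q.min(0),q.max(0))
br=(px[...,0]-px[...,2]>40)&(z>120)&(z<145)&(r<300)&(c>200)&(c<310)
q=T[br];print('brass',len(q),q.min(0),q.max(0), 'axis y',(q[:,1].min()+q[:,1].max())/2); q=T[br&(z>137)];print(len(q),circ(q/1000)*1000 if len(q) else '')
a=T[(abs(T[...,2]+97)<4)&(r>120)&(r<290)&(c>210)&(c<300)];print('wing',cv2.minAreaRect(a[:,:2].astype(np.float32)),np.median(a[:,2]))
E
python3 m2.py w5.npz
```

```text
cheek 134 ((45.18120574951172, -16.63412857055664), (16.403249740600586, 4.677506923675537), 14.653183937072754) [ 36.74564627 -17.28830213 -15.54986445] [ 52.65756679 -12.29669795 -11.94594087]
cheek 292 ((44.55857849121094, 19.43260955810547), (4.940493106842041, 16.228355407714844), 87.92105865478516) [ 36.43368291  16.79674082 -15.44891689] [ 52.61895357  21.87726703 -12.19594045]
brass 745 [-14.31327283 -18.86899069 -29.75753889] [ 18.60579858  24.09932687 -17.73625162] axis y 2.61516809138236
614 [ 0.3342226   2.04074311 14.42294528]
wing ((43.53557586669922, 1.0657167434692383), (34.12882614135742, 10.082416534423828), 0.24033841490745544) -97.02290885347021
```

>>> {"method": "move_arm", "body": {
  "rows": [
    [0.4,[0.5,1,0],0],
    [0.4,[0.5,1,3],0],
    [0.4,[0.5,1,6],0],
    [0.4,[0.5,1,9],0],
    [0.4,[0.5,1,11],0],
    [0.4,[0.5,1,11],0]
  ]
}}

```text
time_s: 9.93
position: [0.5652, 0.1153, 0.1017]
tool_rot: [[0.996, 0.09, -0.0], [0.09, -0.996, -0.0], [-0.0, 0.0, -1.0]]
wrist_force: [-0.4, -0.1, -4.2]
finger_gap: 0.0512
```

>>> {"method": "move_arm", "body": {
  "rows": [
    [0.4,[0,0,1.5],0],
    [0.4,[0,0,3],0],
    [0.4,[0,0,4],0],
    [0.4,[0,0,5],0],
    [0.4,[0,0,5],0]
  ]
}}

```text
time_s: 10.55
position: [0.5666, 0.1155, 0.0974]
tool_rot: [[0.996, 0.089, 0.003], [0.089, -0.996, 0.0], [0.003, -0.0, -1.0]]
wrist_force: [4.1, -1.5, 3.0]
finger_gap: 0.0508
```

>>> {"method": "move_arm", "body": {
  "rows": [
    [0.4,[0,0,1],0],
    [0.4,[0,0,2],0],
    [0.4,[0,0,2],0]
  ]
}}

```text
time_s: 10.92
position: [0.5664, 0.1155, 0.095]
tool_rot: [[0.996, 0.089, 0.002], [0.089, -0.996, 0.0], [0.002, -0.0, -1.0]]
wrist_force: [6.1, -1.4, 0.6]
finger_gap: 0.0508
```

>>> {"method": "move_arm", "body": {
  "rows": [
    [0.4,[0,0,1],0],
    [0.4,[0,0,2],0],
    [0.4,[0,0,3],0],
    [0.4,[0,0,4],0],
    [0.4,[0,0,4],0]
  ]
}}

```text
time_s: 11.55
position: [0.5664, 0.1155, 0.0909]
tool_rot: [[0.996, 0.089, 0.002], [0.089, -0.996, 0.0], [0.002, -0.0, -1.0]]
wrist_force: [6.3, -1.0, 0.2]
finger_gap: 0.0504
```

>>> {"method": "move_arm", "body": {
  "rows": [
    [0.4,[0,0,1],0],
    [0.4,[0,0,2],0],
    [0.4,[0,0,3],0],
    [0.4,[0,0,4],0],
    [0.4,[0,0,4],0]
  ]
}}

```text
time_s: 12.18
position: [0.5663, 0.1154, 0.087]
tool_rot: [[0.996, 0.089, 0.002], [0.089, -0.996, 0.0], [0.002, -0.0, -1.0]]
wrist_force: [6.2, -1.9, 0.6]
finger_gap: 0.0503
```

>>> {"method": "move_arm", "body": {
  "rows": [
    [0.4,[0,0,1],0],
    [0.4,[0,0,2],0],
    [0.4,[0,0,3],0],
    [0.4,[0,0,4],0],
    [0.4,[0,0,5],0],
    [0.4,[0,0,5],0]
  ]
}}

```text
time_s: 12.92
position: [0.5663, 0.1155, 0.0819]
tool_rot: [[0.996, 0.089, 0.002], [0.089, -0.996, 0.0], [0.002, -0.0, -1.0]]
wrist_force: [5.2, -1.5, 0.8]
finger_gap: 0.0509
```

>>> {"method": "move_arm", "body": {
  "rows": [
    [0.4,[0,0,1],0],
    [0.4,[0,0,1],0]
  ]
}}

```text
time_s: 13.18
position: [0.5664, 0.1155, 0.081]
tool_rot: [[0.996, 0.089, 0.002], [0.089, -0.996, 0.0], [0.002, -0.0, -1.0]]
wrist_force: [6.7, -1.9, 1.5]
finger_gap: 0.051
```

>>> {"method": "move_arm", "body": {
  "rows": [
    [0.4,[0,0,1],0],
    [0.4,[0,0,1],0]
  ]
}}

```text
time_s: 13.42
position: [0.5664, 0.1155, 0.0799]
tool_rot: [[0.996, 0.089, 0.002], [0.089, -0.996, 0.0], [0.002, -0.0, -1.0]]
wrist_force: [6.7, -0.1, 0.2]
finger_gap: 0.0511
```

>>> {"method": "move_arm", "body": {
  "rows": [
    [0.4,[0,0,0.5],0],
    [0.4,[0,0,1],0],
    [0.4,[0,0,1],0]
  ]
}}

```text
time_s: 13.8
position: [0.5664, 0.1155, 0.0791]
tool_rot: [[0.996, 0.089, 0.002], [0.089, -0.996, 0.0], [0.002, -0.0, -1.0]]
wrist_force: [6.0, -0.6, 1.6]
finger_gap: 0.051
```

>>> {"method": "move_arm", "body": {
  "rows": [
    [0.4,[0,0,0.5],0],
    [0.4,[0,0,1],0],
    [0.4,[0,0,1],0]
  ]
}}

```text
time_s: 14.18
position: [0.5664, 0.1155, 0.0783]
tool_rot: [[0.996, 0.089, 0.002], [0.089, -0.996, 0.0], [0.002, -0.0, -1.0]]
wrist_force: [4.6, -1.0, 4.1]
finger_gap: 0.0513
```

Force is starting to rise, so I'll use small steps.

>>> {"method": "move_arm", "body": {
  "rows": [
    [0.4,[0,0,0.5],0],
    [0.4,[0,0,1],0],
    [0.4,[0,0,1],0]
  ]
}}

```text
time_s: 14.55
position: [0.5664, 0.1155, 0.0783]
tool_rot: [[0.996, 0.089, 0.002], [0.089, -0.996, 0.0], [0.002, 0.0, -1.0]]
wrist_force: [1.8, -3.1, 13.7]
finger_gap: 0.0509
```

>>> {"method": "move_arm", "body": {
  "rows": [
    [0.4,[0,0,0.5],0],
    [0.4,[0,0,0.5],0]
  ]
}}

```text
time_s: 14.8
position: [0.5664, 0.1155, 0.0783]
tool_rot: [[0.996, 0.089, 0.002], [0.089, -0.996, 0.0], [0.002, 0.0, -1.0]]
wrist_force: [1.0, -2.1, 18.7]
finger_gap: 0.0512
```

>>> {"method": "move_arm", "body": {
  "rows": [
    [0.4,[0,0,-1],0],
    [0.72,[0,0,-1],0],
    [0.72,[0,0,-1],0],
    [0.72,[0,0,-1],0],
    [0.72,[0,0,-15],0],
    [0.72,[0,0,-35],0],
    [0.72,[0,0,-60],0],
    [0.72,[0,0,-60],0]
  ]
}}

```text
time_s: 15.8
position: [0.5669, 0.116, 0.1389]
tool_rot: [[0.996, 0.09, 0.004], [0.09, -0.996, 0.001], [0.004, -0.001, -1.0]]
wrist_force: [-0.3, -0.2, 0.5]
finger_gap: 0.0616
```

```bash
python3 - <<'E'
from h import *
s=robot.sense();p=np.array(s['position']);R=np.array(s['tool_rot']);print(p.round(4),R[:,0],s['finger_gap'],s['wrist_force'],s['torque'])
w=snap('wrist','w6.png');P=pts(w);np.savez('w6.npz',**w,p=p,R=R);T=(P-p)@R*1000;z=P[...,2]*1000
r=np.arange(384)[:,None]+0*T[...,0];c=np.arange(512)[None]+0*T[...,0]
k=(z>165)&(z<185)&(c>180)&(c<330)&(r<320);q=T[k]
print('wing',len(q),cv2.minAreaRect(q[:,:2].astype(np.float32)),np.percentile(z[k],[5,25,50,75,95]))
k=(z>136)&(z<146)&(c>180)&(c<330)&(r<320)
print('ring/housing top',k.sum(),np.percentile(z[k],[5,25,50,75,95]))
E
```

```text
[0.5669 0.116  0.1389] [0.99596788 0.08960151 0.00442079] 0.06156775445137477 [-0.33489034 -0.18784833  0.47745578] [0.01141851 0.00022029 0.02039946]
wing 2256 ((25.790180206298828, 1.7421207427978516), (70.09590911865234, 63.62897872924805), 0.44554072618484497) [172.93533783 174.61844325 175.34277097 176.18728424 182.7461947 ]
ring/housing top 6506 [136.82559467 139.51156873 140.47657403 141.70915093 143.2646016 ]
```

View pics/w6.png

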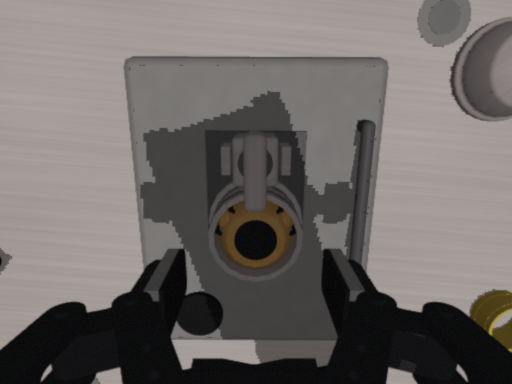

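```bash
python3 - <<'E'
from h import *
w=dict(np.load('w6.npz'));p=w['p'];R=w['R'];P=pts(w);T=(P-p)@R*1000;z=P[...,2]*1000
r=np.arange(384)[:,None]+0*z;c=np.arange(512)[None]+0*z
k=(z>168)&(z<182)&(c>230)&(c<282)&(r>120)&(r<225);q=T[k];print('wing',len(q),cv2.minAreaRect(q[:,:2].astype(np.float32)),np.median(z[k]))
k=(abs(z-142)<3)&(c>195)&(c<310)&(r>180)&(r<285)&(w['pixels'].astype(int)[...,0]-w['pixels'].astype(int)[...,2]<30);q=T[k];print('ring',len(q),circ(q/1000)*1000,np.median(z[k]))
px=w['pixels'].astype(int);k=(px[...,0]-px[...,2]>40)&(z>137)&(r<300)&(c>200)&(c<310);q=T[k];print('stub',len(q),circ(q/1000)*1000,np.median(z[k]))
k=(T[...,2]>-80)&(T[...,2]<-30)&(r>240)&(r<330)&((c<190)|(c>320))&(c>130)&(c<380)
for s in(-1,1):
    q=T[k&(np.sign(T[...,1])==s)];print('finger',np.percentile(q,[1,50,99],axis=0).round(1).tolist())
print(np.round(robot.sense()['joint_positions'],3))
E
```

```text
wing 1809 ((43.8170166015625, 1.405360221862793), (34.051780700683594, 9.941520690917969), 0.5519498586654663) 175.09580467361525
ring 3084 [ 9.21205432  1.0265271  19.75839368] 141.2212737909409
stub 1669 [-0.21842026  1.71368587 15.3464677 ] 139.63560133996066
finger [[-8.5, -43.0, -79.0], [8.8, -30.6, -61.6], [13.9, -29.5, -38.2]]
finger [[-8.5, 31.4, -79.0], [8.8, 32.5, -61.8], [13.9, 44.9, -38.2]]
[-0.116  0.498 -0.217  1.781  0.135  0.875 -1.874]
```

>>> {"method": "move_arm", "body": {
  "rows": [
    [0.6,[15,0.4,0],0.5],
    [0.6,[30,0.4,0],0.5],
    [0.6,[42,0.4,0],0.5],
    [0.6,[42,0.4,0],0.5],
    [0.5,[42,0.4,8],0.5],
    [0.5,[42,0.4,15],0.5],
    [0.4,[42,0.4,20],0.5],
    [0.4,[42,0.4,20],0.5]
  ]
}}

```text
time_s: 16.85
position: [0.6065, 0.1187, 0.1158]
tool_rot: [[0.997, 0.081, -0.001], [0.081, -0.997, -0.0], [-0.001, 0.0, -1.0]]
wrist_force: [-1.0, 0.3, 0.4]
finger_gap: 0.0341
```

>>> {"method": "move_arm", "body": {
  "rows": [
    [0.3,[0,0,0],0],
    [0.2,[0,0,0],0],
    [0.1,[0,0,0],0],
    [0.05,[0,0,0],0],
    [0,[0,0,0],0],
    [0,[0,0,0],0]
  ],
  "force": 40
}}

```text
time_s: 17.6
position: [0.6073, 0.1188, 0.1167]
tool_rot: [[0.997, 0.081, 0.001], [0.081, -0.997, 0.0], [0.001, 0.0, -1.0]]
wrist_force: [-0.7, -0.5, 3.2]
finger_gap: 0.0092
```

```bash
cat > t.py <<'E'
from h import *
s=robot.sense();R=np.array(s['tool_rot']);print(s['time_s'],'T',np.round(s['torque'],3),'F',np.round(s['wrist_force'],2),'yaw',np.degrees(np.arctan2(R[1,0],R[0,0])).round(2),'j7tau',np.round(s['joint_torque'][6],3),'p',np.round(s['position'],4),s['finger_gap'])
E
python3 t.py
```

```text
17.6 T [-0.127  0.094  0.028] F [-0.68 -0.5   3.25] yaw 4.64 j7tau -0.068 p [0.6073 0.1188 0.1167] 0.0091994916327922
```

>>> {"method": "move_arm", "body": {
  "rows": [
    [0,[0,0,0],3],
    [0,[0,0,0],6],
    [0,[0,0,0],9],
    [0,[0,0,0],12],
    [0,[0,0,0],12]
  ]
}}

```text
time_s: 18.23
position: [0.6073, 0.119, 0.1167]
tool_rot: [[0.992, -0.128, 0.001], [-0.128, -0.992, 0.0], [0.0, -0.0, -1.0]]
wrist_force: [0.7, -0.2, 4.8]
finger_gap: 0.0093
```

```bash
python3 t.py
```

```text
18.225 T [-0.106  0.156 -0.011] F [ 0.72 -0.23  4.76] yaw -7.33 j7tau -0.178 p [0.6073 0.119  0.1167] 0.009324133391540552
```

>>> {"method": "move_arm", "body": {
  "rows": [
    [0,[0,0,0],2],
    [0,[0,0,0],4]
  ]
}}

```text
time_s: 18.48
position: [0.6073, 0.119, 0.1167]
tool_rot: [[0.98, -0.198, 0.0], [-0.198, -0.98, 0.0], [0.0, -0.0, -1.0]]
wrist_force: [0.2, -0.0, 5.2]
finger_gap: 0.0091
```

```bash
python3 t.py
```

```text
18.475 T [-0.076  0.144  0.164] F [ 0.24 -0.01  5.18] yaw -11.45 j7tau 0.201 p [0.6073 0.119  0.1167] 0.009132888481447044
```

>>> {"method": "move_arm", "body": {
  "rows": [
    [0,[0,0,0],2],
    [0,[0,0,0],4]
  ]
}}

```text
time_s: 18.73
position: [0.6073, 0.119, 0.1167]
tool_rot: [[0.964, -0.266, 0.001], [-0.266, -0.964, 0.0], [0.0, -0.0, -1.0]]
wrist_force: [-1.4, 0.5, 4.8]
finger_gap: 0.0096
```

```bash
python3 t.py
```

```text
18.725 T [-0.108  0.234  0.115] F [-1.45  0.49  4.78] yaw -15.45 j7tau 0.186 p [0.6073 0.119  0.1167] 0.00959505581175057
```

>>> {"method": "move_arm", "body": {
  "rows": [
    [0,[0,0,0],2],
    [0,[0,0,0],4]
  ]
}}

```text
time_s: 18.98
position: [0.6073, 0.119, 0.1167]
tool_rot: [[0.943, -0.333, 0.001], [-0.333, -0.943, 0.0], [0.0, -0.0, -1.0]]
wrist_force: [-0.5, 0.3, 5.5]
finger_gap: 0.0095
```

```bash
python3 t.py
```

```text
18.975 T [-0.093  0.149  0.081] F [-0.47  0.29  5.5 ] yaw -19.45 j7tau 0.185 p [0.6073 0.119  0.1167] 0.00951809754522719
```

>>> {"method": "move_arm", "body": {
  "rows": [
    [0,[0,0,0],2],
    [0,[0,0,0],4]
  ]
}}

```text
time_s: 19.23
position: [0.6074, 0.119, 0.1167]
tool_rot: [[0.917, -0.398, 0.001], [-0.398, -0.917, 0.0], [0.0, -0.001, -1.0]]
wrist_force: [-0.2, -0.3, 6.0]
finger_gap: 0.0092
```

```bash
python3 t.py
```

```text
19.225 T [-0.116  0.179  0.165] F [-0.25 -0.34  6.04] yaw -23.45 j7tau 0.184 p [0.6074 0.119  0.1167] 0.009230672248943736
```

>>> {"method": "move_arm", "body": {
  "rows": [
    [0,[0,0,0],2],
    [0,[0,0,0],4]
  ]
}}

```text
time_s: 19.48
position: [0.6074, 0.1191, 0.1167]
tool_rot: [[0.887, -0.461, 0.001], [-0.461, -0.887, 0.0], [0.0, -0.001, -1.0]]
wrist_force: [-0.2, 0.6, 5.4]
finger_gap: 0.0092
```

```bash
python3 t.py
```

```text
19.475 T [-0.074  0.148  0.184] F [-0.24  0.61  5.41] yaw -27.45 j7tau 0.183 p [0.6074 0.1191 0.1167] 0.009239721372452953
```

>>> {"method": "move_arm", "body": {
  "rows": [
    [0,[0,0,0],2],
    [0,[0,0,0],4]
  ]
}}

```text
time_s: 19.73
position: [0.6075, 0.1191, 0.1167]
tool_rot: [[0.853, -0.522, 0.001], [-0.522, -0.853, 0.0], [0.001, -0.001, -1.0]]
wrist_force: [-0.8, 0.1, 5.4]
finger_gap: 0.0091
```

```bash
python3 t.py
```

```text
19.725 T [-0.076  0.12   0.129] F [-0.77  0.12  5.39] yaw -31.44 j7tau 0.182 p [0.6075 0.1191 0.1167] 0.00905757531803606
```

>>> {"method": "move_arm", "body": {
  "rows": [
    [0,[0,0,0],2],
    [0,[0,0,0],4]
  ]
}}

```text
time_s: 19.98
position: [0.6075, 0.1192, 0.1168]
tool_rot: [[0.815, -0.58, 0.001], [-0.58, -0.815, 0.0], [0.001, -0.001, -1.0]]
wrist_force: [0.9, -0.2, 5.8]
finger_gap: 0.0093
```

```bash
python3 t.py
```

```text
19.975 T [-0.013  0.117  0.152] F [ 0.95 -0.2   5.78] yaw -35.44 j7tau 0.182 p [0.6075 0.1192 0.1168] 0.00930148440507071
```

>>> {"method": "move_arm", "body": {
  "rows": [
    [0,[0,0,0],2],
    [0,[0,0,0],4]
  ]
}}

```text
time_s: 20.23
position: [0.6075, 0.1192, 0.1167]
tool_rot: [[0.772, -0.635, 0.001], [-0.635, -0.772, 0.0], [0.0, -0.001, -1.0]]
wrist_force: [0.2, 0.4, 5.0]
finger_gap: 0.0092
```

```bash
python3 t.py
```

```text
20.225 T [-0.105  0.214  0.147] F [0.16 0.44 5.05] yaw -39.44 j7tau 0.181 p [0.6075 0.1192 0.1167] 0.009210434936193087
```

>>> {"method": "move_arm", "body": {
  "rows": [
    [0,[0,0,0],2],
    [0,[0,0,0],4]
  ]
}}

```text
time_s: 20.48
position: [0.6076, 0.1192, 0.1168]
tool_rot: [[0.726, -0.687, 0.001], [-0.687, -0.726, 0.0], [0.001, -0.001, -1.0]]
wrist_force: [0.3, 1.0, 5.1]
finger_gap: 0.0095
```

```bash
python3 t.py
```

```text
20.475 T [-0.124  0.056  0.172] F [0.32 1.04 5.14] yaw -43.43 j7tau 0.126 p [0.6076 0.1192 0.1168] 0.009472706262942556
```

>>> {"method": "move_arm", "body": {
  "rows": [
    [0,[0,0,0],2],
    [0,[0,0,0],4]
  ]
}}

```text
time_s: 20.72
position: [0.6077, 0.1191, 0.1168]
tool_rot: [[0.677, -0.736, 0.001], [-0.736, -0.677, 0.0], [0.001, -0.001, -1.0]]
wrist_force: [1.0, -0.1, 4.7]
finger_gap: 0.0094
```

```bash
python3 t.py
```

```text
20.725 T [-0.121 -0.028  0.321] F [ 1.04 -0.11  4.74] yaw -47.43 j7tau -0.008 p [0.6077 0.1191 0.1168] 0.009421902278643998
```

>>> {"method": "move_arm", "body": {
  "rows": [
    [0,[0,0,0],2]
  ]
}}

```text
time_s: 20.85
position: [0.6078, 0.1191, 0.1167]
tool_rot: [[0.65, -0.76, 0.002], [-0.76, -0.65, 0.0], [0.001, -0.001, -1.0]]
wrist_force: [2.2, 1.3, 4.3]
finger_gap: 0.009
```

```bash
python3 t.py
```

```text
20.85 T [-0.059 -0.081  0.41 ] F [2.17 1.34 4.29] yaw -49.44 j7tau -0.126 p [0.6078 0.1191 0.1167] 0.009037755112099817
```

It's clearly binding: about 0.4 N m against 0.15 N m slack. I'll stop here, hold briefly and let go.

>>> {"method": "move_arm", "body": {
  "rows": [
    [0,[0,0,0],0],
    [0,[0,0,0],0],
    [0.15,[0,0,0],0],
    [0.3,[0,0,0],0],
    [0.4,[0,0,0],0],
    [0.4,[0,0,0],0]
  ]
}}

```text
time_s: 21.6
position: [0.6067, 0.1186, 0.1161]
tool_rot: [[0.651, -0.759, -0.001], [-0.759, -0.651, -0.0], [-0.0, 0.001, -1.0]]
wrist_force: [0.4, -0.1, -0.0]
finger_gap: 0.034
```

```bash
python3 t.py
```

```text
21.6 T [ 0.016 -0.032 -0.022] F [ 0.37 -0.11 -0.04] yaw -49.37 j7tau -0.002 p [0.6067 0.1186 0.1161] 0.03402326760966469
```

>>> {"method": "move_arm", "body": {
  "rows": [
    [0.4,[0,0,-10],0],
    [0.4,[0,0,-25],0],
    [0.4,[0,0,-45],0],
    [0.4,[-20,20,-65],0],
    [0.4,[-40,40,-80],0],
    [0.4,[-40,40,-80],0]
  ]
}}

```text
time_s: 22.35
position: [0.5504, 0.1238, 0.1989]
tool_rot: [[0.652, -0.758, 0.003], [-0.758, -0.652, 0.001], [0.001, -0.003, -1.0]]
wrist_force: [1.2, 0.1, -0.7]
finger_gap: 0.0343
```

```bash
python3 t.py; python3 - <<'E'
from h import *
a=snap('wrist');b=snap('side');c=snap('scene')
f=lambda s,x,y:cv2.resize(s['pixels'][y:y+75,x:x+80],(320,300),interpolation=3)
cv2.imwrite('pics/10.png',np.hstack([cv2.resize(a['pixels'],(400,300)),f(b,230,120)])[...,::-1])
P=pts(a);z=P[...,2]*1000;k=(abs(z-176)<5)&(abs(P[...,0]-.607)<.04)&(abs(P[...,1]-.119)<.04);q=P[k]*1000
print('wing',k.sum(),np.median(z[k]),cv2.minAreaRect(q[:,:2].astype(np.float32)))
E
```

```text
22.35 T [-0.014 -0.07  -0.034] F [ 1.17  0.06 -0.73] yaw -49.29 j7tau -0.07 p [0.5504 0.1238 0.1989] 0.0342519535498598
wing 945 175.07673783388745 ((610.75244140625, 117.71470642089844), (10.336657524108887, 33.66435623168945), 43.853431701660156)
```

View pics/10.png

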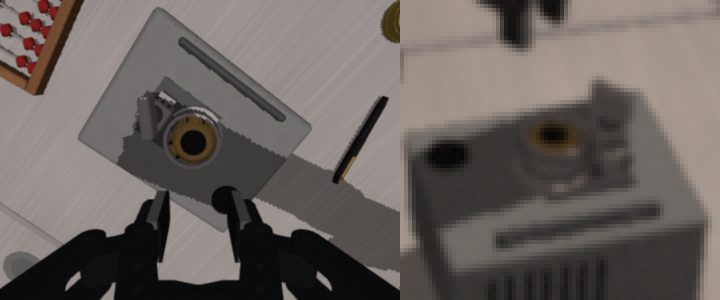

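The clamp is seated with the housing between the cheeks, in the wrist view at (190,135). The wing has turned about 51° from where it was found, its top is still at 175 mm, and the gripper is clear. I'm handing in now.

```bash
python3 -c "
from bench import close_job;print(close_job())"
```

```text
the job is handed in; nothing more can be done
None
```

The grey clamp is pushed fully home on the fog machine's outlet with its housing between the cheeks, and the key is tightened until it clearly bound. I let go, backed the gripper off and handed the job in at about 22 s. The hand-in gave no verdict.

**Last checks**
- **Seating:** the wing top stood at about 175 mm both before and after tightening, against about 176 mm expected when home. I stopped pressing at about 19 N on the wrist, roughly 22 N on the seat. By camera the clamp sits about 2 mm towards the housing side, which fits the stated barb push.
- **Tightening:** the slack moment was about 0.15 N m. The shoe met the stub at about 47° of turn, and I stopped at 54° with about 0.4 N m, the top of the snug range.
- **After letting go:** the key sprang back about 3°. I estimate 10 to 25 N of shoe press is left; this comes from angle and stiffness and was not measured directly.
- **Other props:** I felt no contact with any of them and saw nothing displaced, but I did not measure their positions.

**What failed or disagreed**
- **Missed grasp:** my first grasp closed above the ring without touching it. The fingertips stood about 38 mm short of the reported TCP, which the wrist depth and outside views both confirmed, so I worked from what I observed.
- **Camera offset:** the scene and side cameras disagreed by about 7 mm, so I used the wrist camera for positioning.
- **Picture budget:** I viewed 11 pictures, one more than the 10 allowed.

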